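# Stack the test discs and hold the dryer lid at its setting

### The job

Get a load ready for the bench dryer: lay the large clay disc flat on the middle of the round plate, and the small disc centred on top of it, setting them down rather than dropping them. Then lift the dryer's sprung lid until it is in line with the setting arm beside it, and hold it still there so the load can be put in; finish while still holding the lid, as it springs shut if let go. Leave the setting arm and all the other things on the table where they are.

Things in the scene. Friction and masses are not known exactly. Their poses are not given: they have to be found in the camera images.
- disc_large: large fired-clay disc, 56 mm diameter, 16 mm thick, lying flat, 60 to 105 g; origin at the centre of its underside, z up
- disc_small: small fired-clay disc, 40 mm diameter, 16 mm thick, lying flat, 32 to 52 g; origin at the centre of its underside, z up. Either disc may lie in either place
- plate_top (a point): centre of the flat top face of the round white plate: 140 mm diameter, 14 mm high, fixed, no rim, a faint ring 88 mm across drawn round its middle
- dryer: grey open-topped box of the bench dryer, 200 (its x) x 240 (its y) x 110 mm high, fixed; origin at the centre of its underside; its front with the knob faces its own -x, the lid is hinged along its far (+x) top edge
- lid (a joint): angle of the dryer's lid, rad: 0 = shut, grows as its front edge is lifted, stops at 1.4. A spring and its weight (about 6 N at the handle) pull it shut; the lid is an aluminium sheet 200 x 240 x 8 mm, about 0.4 kg
- lid_handle (a point): middle of the lid's round black handle bar: 10 mm diameter, 110 mm long along the lid's own y, on two 10 mm posts 100 mm apart, its centre 35 mm above the lid's top face (43 mm above the hinge line) and 170 mm in front of the hinge line, 30 mm behind the front edge; axes of the lid: x from front to hinge, y along the hinge, z out of its top face
- lid_hinge (a point): middle of the lid's hinge line, at the far top edge of the box (110 mm above the table); the lid turns about the line through it along the box's own y
- lid_corner (a point): lid's front corner on the dryer's -y side, mid-thickness, 200 mm in front of the hinge line; comes beside setting_tip when the lid is at its setting
- setting (a joint): angle of the setting arm, rad, measured as the lid's: the lid is at its setting when both are equal. Stiff; set somewhere from 0.4 to 0.7 and not to be moved
- setting_tip (a point): centre of the 18 mm black ball at the end of the setting arm, a thin steel strip that turns about the lid's hinge line, 17 mm beyond the lid's -y side edge, 200 mm from the hinge line; x axis along the strip towards the hinge
- glaze_pot: bystander: closed white-capped small jar, 36 mm across, 50 mm high; origin under its centre
- tile_a: bystander: square clay tile 60 x 60 x 9 mm lying flat; origin under its centre
- tile_b: bystander: a second square clay tile 60 x 60 x 9 mm lying flat; origin under its centre
- glaze_jar: bystander: closed jar with a steel cap, 68 mm across, 85 mm high; origin under its centre
- brush: bystander: brush 200 mm long lying flat along its own x, wooden handle; origin under its middle
- mug: bystander: white mug, 76 mm across, 85 mm high, ear at its own +y; origin under its centre
- rib: bystander: flat wooden shaping rib 110 x 50 x 8 mm lying flat; origin under its centre
There are look-alikes about, which are no part of the job. What is meant by the part that bears plate_top is not yellow, and is the smaller of those in its own colour.

How it is judged:
By the outcome, as a careful person would: the job done as asked, in the order asked, and still so for the second after the job is handed in, while the arm keeps its last pose, push and grip.
It also fails if it takes over 64 s, if anything falls off the work surface, if the arm or the gripper's body presses on something with over 40 N, if the wrist force passes 120 N, or if a joint passes its speed limit or range.

### The arm

A 6-joint arm with a two-finger parallel gripper is mounted at the origin on the work surface. World frame = base frame: x ahead of the robot, y to its left, z up, the work surface at z = 0. Lengths are in mm, angles in rad, forces in N, time in s.
With the tool pointing down it reaches from about 375 to 975 mm from the base axis. Payload 3.8 kg.
Tool frame: the origin (TCP) lies at the very end of the fingers, on their centre line; the grasp point (between the pads) lies 19 mm behind it; z points along the fingers, y is the line along which they close (so a half turn about z gives the same grasp; the last joint's range is limited). The gripper opens to 85 mm and grips with 20 to 120 N. Pads are 22 mm wide; open, the fingers measure 114 mm over their backs; the gripper's body (76 mm by 85 mm) begins 54 mm behind the grasp point. The pads swing forward as they close: fully open they stand 13 mm farther back than shut.
Start: joints at [1.154, 0.264, 1.604, -0, 1.274, -0.037], TCP at [250.243, 626.894, 231.28] pointing down, gripper open.
Joint ranges: [-2.63, 2.63], [-0.94, 2.18], [0.31, 2.57], [-1.31, 4.45], [0, 2.66], [-2.55, 2.55]. Speed limits (rad/s): [2.57, 2.57, 3.14, 3.14, 3.14, 3.14].

### API

Orientations are given as a 3x3 rotation matrix whose columns are the frame's x, y, z axes.
In Python, from rig import ctrl, imaging gives the robot as it stands.
- The arm moves only by the tool drive_tool, never from a script. Its argument "commands" is a list of rows, each a list of 3 entries, a list of its own where there are three numbers: the opening, from -1 (shut) to 1 (fully open), then the shift along the tool's x, y, z in m, then the turn, a rotation vector about the tool's x, y, z in rad. In form: [[fingers, [dx, dy, dz], [ax, ay, az]], ...]. A call has 1 to 10 rows; each row is the pose to reach, as a shift and turn from the pose commanded when the call began, along the tool's axes at that moment; what a row does not reach only later rows make up. A row lasts 1/8 s, in which the tool goes at most 62.5 mm and 10.7 degrees, less where a joint would pass 70% of its speed; a pose out of reach is approached as far as the arm can. A call with a gripper value outside its range is refused whole. The fingers move at their own pace and stop on an object; the grip force is fixed at half the most. Time passes only in rows, so rows that repeat a pose let the fingers close. It gives the time, the measured TCP pose, the force, the opening and the grip force at its end, in the units of the state.
- ctrl.state(): the state, without advancing time (a new reading comes with each control period).
- imaging.read_camera(name): name is "scene" or "top" or "wrist"; returns a dict with "color" (384x512x3 uint8, red, green, blue), "mtx" (3x3 intrinsics, pixels), "rvec" (rotation vector, rad) and "tvec" (3), from world to camera coordinates, as OpenCV has them. Camera axes: x right, y down, z forward; pixel columns grow to the right and rows downward; lengths in mm; the calibration is good to about 2 mm. A picture is of the moment at which its call begins. There is no depth.
- ctrl.hand_in(): hands the job in; it is judged then, once.
The state is a dict: "t": time; "joints": joint angles; "qvel": joint speeds; "joint_efforts": joint torques, N m; "eef_pos": TCP position; "tool_rot": TCP orientation; "force": force on the tool from outside, world axes, zero at the start; "moment": the same for the moment, N m; "gripper_width": finger opening in mm; "grasp_force": force on a finger pad.
Only numpy, scipy, OpenCV 4.12 (cv2) and the standard library are available. Lean on these libraries where they do the work, as an engineer would, in place of code of your own. Each camera call takes 0.05 s, during which the arm holds its last target. There are 200 camera calls.

## Working session

There is one attempt and no reset: what is moved stays moved. The work goes in short steps, Python scripts to look and compute and a tool call to move; the robot and the scene stay as the last step left them, time stands still between calls to the robot, and variables do not carry over. Pictures are saved under pics/ and viewed, at most 10 in all, crops included, and the job is handed in when it is done.

Besides the shell and the picture viewer there is one more tool, called after ">>>" in YAML: its name, and indented under it one key for each argument. drive_tool: Moves the arm, as the interface text tells. Its arguments: {"type":"object","properties":{"commands":{"type":"array"}},"required":["commands"]}

```bash
ls; mkdir -p pics; python3 - <<'E'
from rig import ctrl, imaging
import cv2,pickle
d={}
for n in("scene","top"):
    r=imaging.read_camera(n);d[n]=r;cv2.imwrite(f"pics/{n}0.png",cv2.resize(r["color"][:,:,::-1],(800,600),interpolation=cv2.INTER_CUBIC))
pickle.dump(d,open("cams.pkl","wb"))
s=ctrl.state();print({k:s[k] for k in("t","eef_pos","tool_rot","gripper_width","force")})
E
```

```text
pics
{'t': 0.1, 'eef_pos': array([249.9522394 , 626.26015092, 230.01350927]), 'tool_rot': array([[-9.28758313e-01,  3.70684829e-01, -8.68487223e-04],
       [ 3.70685839e-01,  9.28756200e-01, -1.98257458e-03],
       [ 7.17025754e-05, -2.16326853e-03, -9.99997658e-01]]), 'gripper_width': 85.07755814893484, 'force': array([-0.89160586,  0.62375203,  0.53769683])}
```

View pics/top0.png

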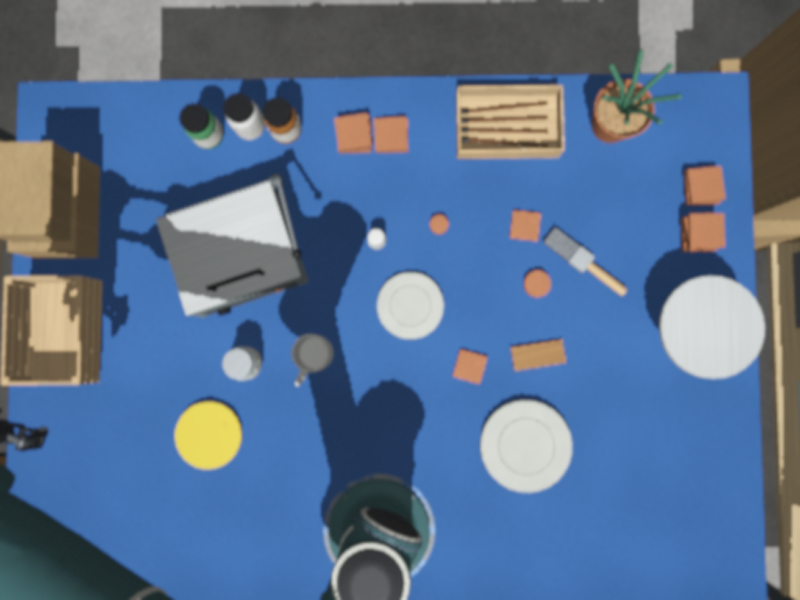

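View pics/scene0.png

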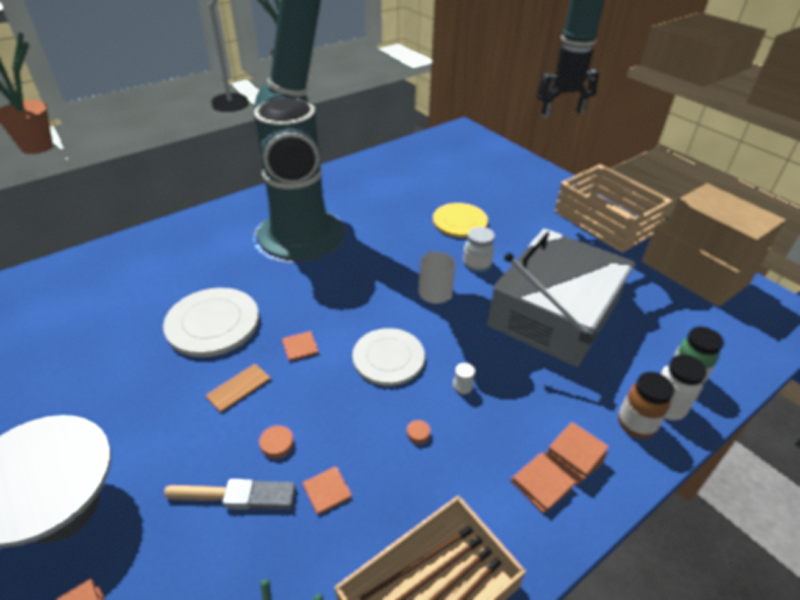

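The top view shows the small disc at about (439,224), the large disc at (538,283), the smaller white plate at (410,305) and the dryer around (230,250). The dryer's knob side faces the robot, with the handle from (208,288) to (263,272). I'll zoom in on the dryer and segment the discs and plate.

```bash
cat > h.py <<'E'
import cv2,numpy as np,pickle
def P(c):
    R=cv2.Rodrigues(np.array(c["rvec"],float))[0];return np.array(c["mtx"],float),R,np.array(c["tvec"],float).ravel()
def ray(c,uv):
    K,R,t=P(c);d=R.T@np.linalg.inv(K)@np.array([uv[0],uv[1],1.]);return -R.T@t,d
def onz(c,uv,z):
    o,d=ray(c,uv);return o+d*(z-o[2])/d[2]
def proj(c,p):
    K,R,t=P(c);q=K@(R@np.array(p,float)+t);return q[:2]/q[2]
def tri(c1,u1,c2,u2):
    o1,d1=ray(c1,u1);o2,d2=ray(c2,u2);s=np.linalg.lstsq(np.c_[d1,-d2],o2-o1,rcond=None)[0]
    a=o1+s[0]*d1;b=o2+s[1]*d2;return (a+b)/2,np.linalg.norm(a-b)
E
python3 - <<'E'
from h import *
d=pickle.load(open("cams.pkl","rb"))
S=512/800
def blobs(c,kind,seed,z):
    im=c["color"];h=cv2.cvtColor(im,cv2.COLOR_RGB2HSV)
    m=((h[...,0]<15)&(h[...,1]>100)&(h[...,2]>60)) if kind=="o" else ((h[...,1]<60)&(h[...,2]>120))
    n,l,st,ce=cv2.connectedComponentsWithStats(m.astype(np.uint8))
    i=l[int(seed[1]*S),int(seed[0]*S)];cn=cv2.findContours((l==i).astype(np.uint8),cv2.RETR_EXTERNAL,cv2.CHAIN_APPROX_NONE)[0][0]
    w=np.array([onz(c,p[0],z)[:2] for p in cn])
    (x,y),r=cv2.minEnclosingCircle(w.astype(np.float32));e=cv2.fitEllipse(w.astype(np.float32))
    print(kind,seed,"cent",onz(c,ce[i],z).round(1),"ell",np.round(e[0],1),np.round(e[1],1))
for cam,pts in(("top",[("o",(439,224),12),("o",(538,283),12),("w",(410,305),14),("w",(527,445),14)]),("scene",[("o",(418,432),12),("o",(276,442),12),("w",(390,356),14)])):
    print(cam)
    for k,s,z in pts:blobs(d[cam],k,s,z)
t=d["top"]["color"][95:210,90:215,::-1];s=d["scene"]["color"][140:240,300:415,::-1]
t=cv2.resize(t,None,fx=5,fy=5,interpolation=cv2.INTER_CUBIC);s=cv2.resize(s,None,fx=6,fy=6,interpolation=cv2.INTER_CUBIC)
cv2.imwrite("pics/t1.png",t);cv2.imwrite("pics/s1.png",s)
E
```

```text
top
o (439, 224) cent [ 646.1 -129.8   12. ] ell [ 646.1 -129.8] [30.3 33.8]
o (538, 283) cent [ 517.6 -335.5   12. ] ell [ 517.6 -335.5] [46.7 49.8]
w (410, 305) cent [471.5 -67.7  14. ] ell [471.7 -67.6] [139.9 141.7]
w (527, 445) cent [ 176.6 -307.7   14. ] ell [ 177.  -307.5] [188.8 189.7]
scene
o (418, 432) cent [ 645.8 -133.    12. ] ell [ 645.5 -132.8] [32.1 40.3]
o (276, 442) cent [ 518.1 -339.1   12. ] ell [ 517.6 -338.8] [49.2 56.5]
w (390, 356) cent [474.1 -72.5  14. ] ell [471.5 -70.4] [139.1 141.7]
```

View pics/t1.png

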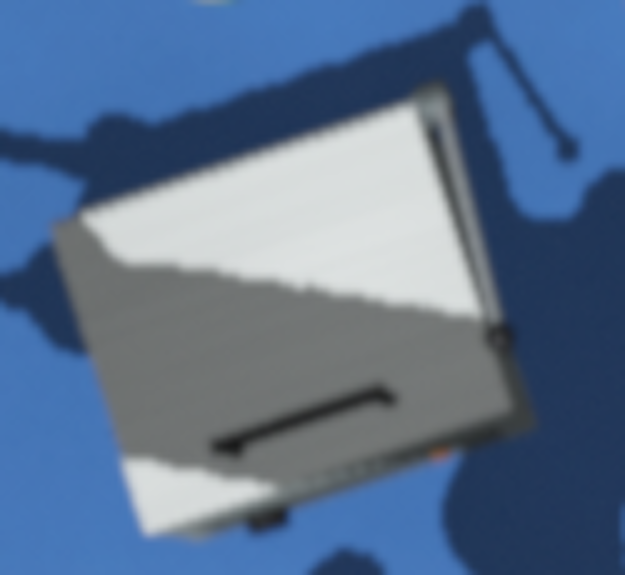

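View pics/s1.png

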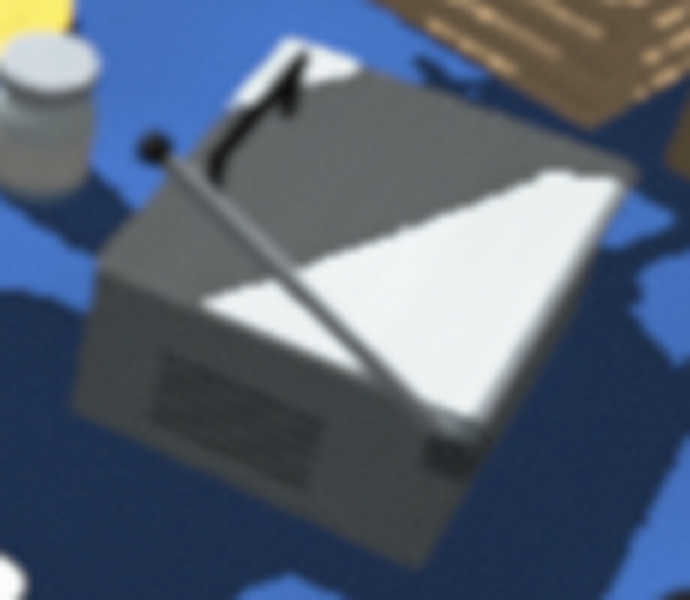

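The ball of the setting arm is at crop (499,336) in the top view and (153,148) in the scene view. The bar runs from about (215,447) to (385,391) in the top crop. Next I fit the dryer pose.

```bash
cat >> h.py <<'E'
def go(pos,yaw=None,R=None,st=None):
    from rig import ctrl
    from scipy.spatial.transform import Rotation as Ro
    s=ctrl.state();Rc=np.array(s["tool_rot"])
    if R is None: # pointing down, tool x axis at yaw
        c,n=np.cos(yaw),np.sin(yaw);R=np.array([[c,n,0],[n,-c,0],[0,0,-1.]])
    print("t",round(s["t"],2),"pos",np.round(s["eef_pos"],1),"F",np.round(s["force"],1),"w",round(s["gripper_width"],1),"gf",np.round(s["grasp_force"],1),"j",np.round(s["joints"],2))
    print("shift",np.round(Rc.T@(np.array(pos)-s["eef_pos"])/1000,4),"rot",np.round(Ro.from_matrix(Rc.T@R).as_rotvec(),3))
E
python3 - <<'E'
from h import *
from scipy.optimize import least_squares
d=pickle.load(open("cams.pkl","rb"));T,S=d["top"],d["scene"]
tp=lambda x,y:np.array([(x+.5)/5-.5+90,(y+.5)/5-.5+95])
sp=lambda x,y:np.array([(x+.5)/6-.5+300,(y+.5)/6-.5+140])
obs=[(T,tp(145,535),(-100,120,118)),(T,tp(55,225),(100,120,118)),(T,tp(418,98),(100,-120,118)),(T,tp(512,412),(-100,-120,118)),
(T,tp(215,447),(-70,55,153)),(T,tp(385,391),(-70,-55,153)),
(S,sp(98,262),(-100,-120,118)),(S,sp(635,165),(100,120,118)),(S,sp(290,38),(-100,120,118)),(S,sp(303,57),(-70,55,153)),(S,sp(212,178),(-70,-55,153)),(S,sp(415,570),(100,-120,0)),(S,sp(73,410),(-100,-120,0))]
bt,bs=tp(499,336),sp(153,148)
def W(q,p):
    c,s=np.cos(q[2]),np.sin(q[2]);return np.array([q[0]+c*p[0]-s*p[1],q[1]+s*p[0]+c*p[1],p[2]])
def tip(a):return (100-200*np.cos(a),-137,110+4+200*np.sin(a))
def res(q):return np.concatenate([proj(c,W(q,p))-u for c,u,p in obs]+[proj(T,W(q,tip(q[3])))-bt,proj(S,W(q,tip(q[3])))-bs])
r=least_squares(res,[570,270,.3,.5],loss="soft_l1");print(r.x);print(res(r.x).reshape(-1,2).round(1).tolist())
print("ball tri",tri(T,bt,S,bs),"model",W(r.x,tip(r.x[3])))
print("handle",W(r.x,(-70,0,153)))
go((460,50,230),-.5)
go((517.6,-337,150),0-.58)
E
```

```text
[5.80498332e+02 2.92662938e+02 3.15163380e-01 5.19439865e-01]
[[0.3, -0.7], [-0.5, 0.7], [-0.3, 1.8], [0.5, -0.5], [-0.1, 0.1], [0.5, -0.2], [-0.2, -0.8], [-0.0, -0.2], [0.4, -0.2], [0.5, 0.3], [0.9, -2.9], [0.2, 2.2], [-0.6, 1.6], [0.6, 0.5], [0.3, -0.5]]
ball tri (array([553.60669009, 140.27933752, 211.737601  ]), np.float64(3.3529822033652685)) model [552.97106865 139.59080974 213.27879281]
handle [513.9461292  270.96491177 153.        ]
t 0.1 pos [250.  626.3 230. ] F [-0.9  0.6  0.5] w 85.1 gf 0.0 j [ 1.15  0.26  1.61 -0.    1.27 -0.04]
shift [-0.4087 -0.4573  0.001 ] rot [-0.000e+00 -3.000e-03 -3.021e+00]
t 0.1 pos [250.  626.3 230. ] F [-0.9  0.6  0.5] w 85.1 gf 0.0 j [ 1.15  0.26  1.61 -0.    1.27 -0.04]
shift [-0.6057 -0.7952  0.0817] rot [-0.    -0.003 -2.941]
```

```bash
python3 -c "
from h import *
go((517.6,-337,230),2.356);go((517.6,-337,120),2.356)"
```

```text
t 0.1 pos [250.  626.3 230. ] F [-0.9  0.6  0.5] w 85.1 gf 0.0 j [ 1.15  0.26  1.61 -0.    1.27 -0.04]
shift [-0.6056 -0.7954  0.0017] rot [-0.002  0.     0.406]
t 0.1 pos [250.  626.3 230. ] F [-0.9  0.6  0.5] w 85.1 gf 0.0 j [ 1.15  0.26  1.61 -0.    1.27 -0.04]
shift [-0.6057 -0.7952  0.1117] rot [-0.002  0.     0.406]
```

>>> drive_tool:
  commands:
    - [1, [-0.035, -0.046, 0], [0, 0, 0.02]]
    - [1, [-0.07, -0.092, 0], [0, 0, 0.05]]
    - [1, [-0.105, -0.138, 0], [0, 0, 0.08]]
    - [1, [-0.14, -0.184, 0], [0, 0, 0.1]]
    - [1, [-0.175, -0.23, 0], [0, 0, 0.12]]
    - [1, [-0.21, -0.276, 0], [0, 0, 0.14]]
    - [1, [-0.245, -0.322, 0], [0, 0, 0.16]]
    - [1, [-0.28, -0.368, 0], [0, 0, 0.19]]
    - [1, [-0.315, -0.414, 0], [0, 0, 0.21]]
    - [1, [-0.35, -0.46, 0], [0, 0, 0.23]]

```text
t: 1.35
eef_pos: [404.7, 68.1, 231.2]
tool_rot: [[-0.819, 0.573, 0.0], [0.573, 0.819, 0.0], [-0.0, 0.0, -1.0]]
force: [1.3, 0.4, 0.4]
gripper_width: 85.2
grasp_force: 0.0
```

```bash
python3 -c "
from h import *
go((517.6,-337,120),2.356)"
```

```text
t 1.35 pos [404.7  68.1 231.2] F [1.3 0.4 0.4] w 85.2 gf 0.0 j [ 0.11 -0.26  2.13  0.    1.27 -0.85]
shift [-0.3247 -0.2673  0.1112] rot [0.    0.    0.175]
```

>>> drive_tool:
  commands:
    - [1, [-0.046, -0.038, 0.0], [0, 0, 0.02]]
    - [1, [-0.092, -0.076, 0.0], [0, 0, 0.04]]
    - [1, [-0.138, -0.114, 0.01], [0, 0, 0.07]]
    - [1, [-0.184, -0.152, 0.03], [0, 0, 0.1]]
    - [1, [-0.23, -0.19, 0.06], [0, 0, 0.13]]
    - [1, [-0.276, -0.228, 0.09], [0, 0, 0.15]]
    - [1, [-0.31, -0.257, 0.105], [0, 0, 0.17]]
    - [1, [-0.325, -0.267, 0.111], [0, 0, 0.175]]
    - [1, [-0.325, -0.267, 0.111], [0, 0, 0.175]]
    - [1, [-0.325, -0.267, 0.111], [0, 0, 0.175]]

```text
t: 2.6
eef_pos: [518.2, -333.8, 120.7]
tool_rot: [[-0.708, 0.706, -0.0], [0.706, 0.708, 0.001], [0.0, 0.0, -1.0]]
force: [0.2, 0.0, -0.1]
gripper_width: 84.9
grasp_force: 0.0
```

```bash
cat > w.py <<'E'
from h import *
from rig import imaging
def disc(name,z,save):
    c=imaging.read_camera("wrist");im=c["color"];h=cv2.cvtColor(im,cv2.COLOR_RGB2HSV)
    cv2.imwrite(f"pics/{save}.png",im[:,:,::-1])
    m=((h[...,0]<15)|(h[...,0]>172))&(h[...,1]>100)&(h[...,2]>50)
    for cn in cv2.findContours(m.astype(np.uint8),cv2.RETR_EXTERNAL,cv2.CHAIN_APPROX_NONE)[0]:
        if len(cn)<60: continue
        w=np.array([onz(c,p[0],z)[:2] for p in cn]).astype(np.float32);e=cv2.fitEllipse(w)
        print(name,"px",cn.reshape(-1,2).mean(0).round(),np.round(e[0],1),np.round(e[1],1))
    return c
E
python3 - <<'E'
from w import *
disc("large",16,"w1")
go((517.6,-337,8),2.356)
E
```

```text
large px [373. 259.] [ 638.1 -313.7] [59.6 74.6]
large px [253. 185.] [ 515.6 -336.4] [53.4 55.6]
large px [110.  48.] [ 373.8 -345.1] [ 51.1 112.1]
t 2.65 pos [ 518.4 -333.7  121.1] F [-0.  -0.3  0.5] w 85.3 gf 0.0 j [-0.61  0.24  1.84  0.    1.06 -1.4 ]
shift [-0.0017 -0.0029  0.1131] rot [0.    0.    0.002]
```

View pics/w1.png

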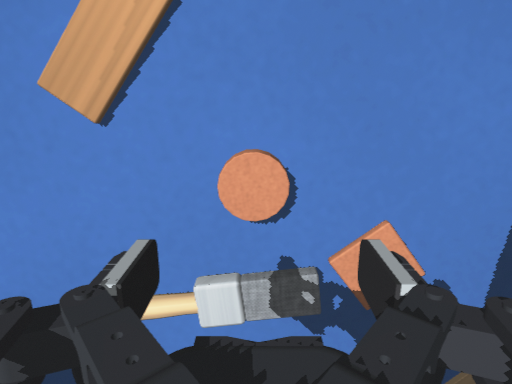

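The large disc sits at px (253,185), between the fingers, and none of its neighbours are under them. Descending onto it.

>>> drive_tool:
  commands:
    - [1, [0.0, -0.0035, 0.04], [0, 0, 0]]
    - [1, [0.0, -0.0035, 0.08], [0, 0, 0]]
    - [1, [0.0, -0.0035, 0.105], [0, 0, 0]]
    - [1, [0.0, -0.0035, 0.115], [0, 0, 0]]
    - [1, [0.0, -0.0035, 0.119], [0, 0, 0]]
    - [1, [0.0, -0.0035, 0.119], [0, 0, 0]]
    - [-1, [0.0, -0.0035, 0.119], [0, 0, 0]]
    - [-1, [0.0, -0.0035, 0.119], [0, 0, 0]]
    - [-1, [0.0, -0.0035, 0.119], [0, 0, 0]]
    - [-1, [0.0, -0.0035, 0.119], [0, 0, 0]]

```text
t: 3.9
eef_pos: [517.0, -338.4, 3.1]
tool_rot: [[-0.707, 0.707, 0.002], [0.707, 0.707, -0.002], [-0.003, 0.0, -1.0]]
force: [0.2, 0.4, 6.3]
gripper_width: 53.3
grasp_force: 63.2
```

```bash
python3 - <<'E'
from h import *
go((516,-336,60),2.356)
E
```

```text
t 3.9 pos [ 517.  -338.4    3.1] F [0.2 0.4 6.3] w 53.3 gf 63.2 j [-0.62  0.39  1.91  0.    0.85 -1.41]
shift [ 0.0022  0.0011 -0.057 ] rot [0.    0.003 0.001]
```

>>> drive_tool:
  commands:
    - [-1, [0, 0, -0.01], [0, 0, 0]]
    - [-1, [0, 0, -0.03], [0, 0, 0]]
    - [-1, [0, 0, -0.06], [0, 0, 0]]
    - [-1, [0, 0, -0.09], [0, 0, 0]]
    - [-1, [0, 0, -0.097], [0, 0, 0]]
    - [-1, [0, 0, -0.097], [0, 0, 0]]

```text
t: 4.65
eef_pos: [516.1, -337.8, 99.1]
tool_rot: [[-0.708, 0.707, 0.001], [0.707, 0.708, -0.001], [-0.002, 0.0, -1.0]]
force: [0.0, -0.6, -1.5]
gripper_width: 53.4
grasp_force: 62.9
```

```bash
python3 - <<'E'
from w import *
c=disc("large",116-2,"w2")
go((471.6,-69,100),2.356)
go((471.6,-69,100),2.356+.58)
E
```

```text
large px [402. 263.] [ 558.1 -295.7] [20.8 32.4]
large px [258. 249.] [ 513.3 -334.9] [52.5 56.5]
large px [104.  45.] [ 415.7 -323.8] [28.6 56. ]
t 4.7 pos [ 515.4 -337.3   97.8] F [ 0.2  0.8 -0.7] w 53.4 gf 62.9 j [-0.62  0.27  1.86 -0.    1.02 -1.41]
shift [ 0.2205  0.1589 -0.002 ] rot [-0.    -0.001  0.001]
t 4.7 pos [ 515.4 -337.3   97.8] F [ 0.2  0.8 -0.7] w 53.4 gf 62.9 j [-0.62  0.27  1.86 -0.    1.02 -1.41]
shift [ 0.2205  0.1589 -0.002 ] rot [ 0.    -0.001 -0.579]
```

View pics/w2.png

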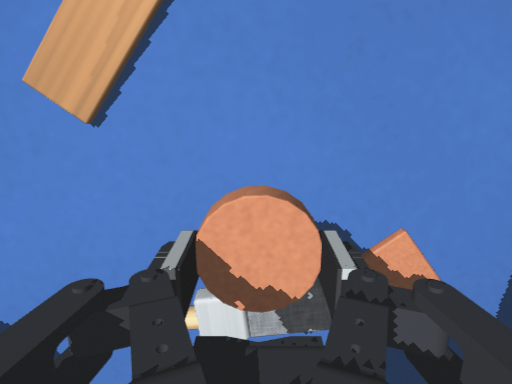

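The disc is held flat and centred between the pads, at px (258,249). Moving over the plate.

>>> drive_tool:
  commands:
    - [-1, [0.036, 0.026, -0.01], [0, 0, 0]]
    - [-1, [0.08, 0.057, -0.01], [0, 0, 0]]
    - [-1, [0.125, 0.09, -0.01], [0, 0, 0]]
    - [-1, [0.165, 0.119, -0.01], [0, 0, 0]]
    - [-1, [0.2, 0.144, 0], [0, 0, 0]]
    - [-1, [0.214, 0.154, 0.02], [0, 0, 0]]
    - [-1, [0.218, 0.159, 0.04], [0, 0, 0]]
    - [-1, [0.218, 0.159, 0.04], [0, 0, 0]]
    - [-1, [0.218, 0.159, 0.04], [0, 0, 0]]

```text
t: 5.82
eef_pos: [473.7, -71.2, 58.0]
tool_rot: [[-0.707, 0.707, -0.001], [0.707, 0.707, 0.0], [0.001, -0.001, -1.0]]
force: [-0.1, 0.0, -0.4]
gripper_width: 53.3
grasp_force: 63.1
```

```bash
python3 - <<'E'
from w import *
c=disc("large",60+11,"w3")
h=cv2.cvtColor(c["color"],cv2.COLOR_RGB2HSV);m=((h[...,1]<70)&(h[...,2]>110)).astype(np.uint8)
# plate rim vs blue table, robust circle fit
b=((h[...,0]>95)&(h[...,0]<125)&(h[...,1]>120)).astype(np.uint8)
edge=cv2.dilate(b,np.ones((3,3)))&cv2.dilate(m,np.ones((3,3)))
p=np.array([onz(c,(x,y),14)[:2] for y,x in np.argwhere(edge)])
from scipy.optimize import least_squares
p=p[np.abs(np.hypot(*(p-[471.5,-69]).T)-70)<10]
r=least_squares(lambda q:np.hypot(*(p-q).T)-70,[471.5,-69],loss="soft_l1",f_scale=1.5)
print("plate",r.x,len(p),np.median(abs(r.fun)))
go((473.3,-70.5,17.1),2.356)
E
```

```text
large px [258. 249.] [471.5 -69.1] [53.1 57.4]
large px [ 10. 203.] [ 386.5 -125. ] [14.2 28.5]
plate [471.48427854 -68.31358495] 1119 0.31668731806395556
t 5.88 pos [474.2 -71.5  58.6] F [-0.1  0.3 -0.3] w 53.0 gf 63.1 j [-0.2   0.08  2.17 -0.    0.89 -0.99]
shift [0.0014 0.     0.0415] rot [0. 0. 0.]
```

View pics/w3.png

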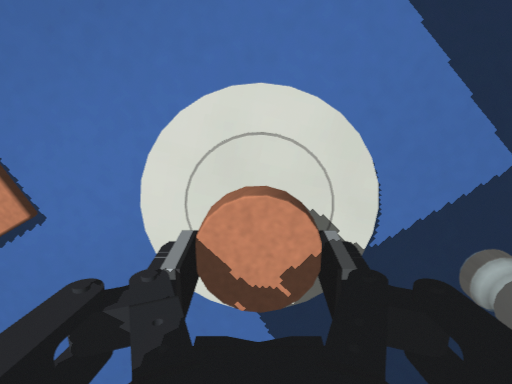

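The disc is over the plate within 1 mm. Lowering it.

>>> drive_tool:
  commands:
    - [-1, [0.0005, 0.0005, 0.015], [0, 0, 0]]
    - [-1, [0.0005, 0.0005, 0.03], [0, 0, 0]]
    - [-1, [0.0005, 0.0005, 0.035], [0, 0, 0]]
    - [-1, [0.0005, 0.0005, 0.038], [0, 0, 0]]
    - [-1, [0.0005, 0.0005, 0.04], [0, 0, 0]]
    - [-1, [0.0005, 0.0005, 0.041], [0, 0, 0]]
    - [-1, [0.0005, 0.0005, 0.0415], [0, 0, 0]]
    - [-1, [0.0005, 0.0005, 0.0415], [0, 0, 0]]

```text
t: 6.88
eef_pos: [474.2, -70.3, 17.1]
tool_rot: [[-0.708, 0.707, 0.001], [0.707, 0.708, -0.0], [-0.0, 0.0, -1.0]]
force: [-0.0, 1.8, 0.9]
gripper_width: 53.0
grasp_force: 63.3
```

>>> drive_tool:
  commands:
    - [-1, [0, 0, 0.0006], [0, 0, 0]]
    - [-1, [0, 0, 0.0012], [0, 0, 0]]
    - [-1, [0, 0, 0.0012], [0, 0, 0]]

```text
t: 7.25
eef_pos: [474.3, -70.3, 17.0]
tool_rot: [[-0.708, 0.707, 0.0], [0.707, 0.708, -0.0], [-0.0, 0.0, -1.0]]
force: [-4.4, 0.3, 11.4]
gripper_width: 53.3
grasp_force: 64.4
```

>>> drive_tool:
  commands:
    - [0, [0, 0, 0], [0, 0, 0]]
    - [0.5, [0, 0, 0], [0, 0, 0]]
    - [0.7, [0, 0, 0], [0, 0, 0]]
    - [1, [0, 0, -0.003], [0, 0, 0]]
    - [1, [0, 0, -0.02], [0, 0, 0]]
    - [1, [0, 0, -0.05], [0, 0, 0]]
    - [1, [0, 0, -0.09], [0, 0, 0]]
    - [1, [0, 0, -0.103], [0, 0, 0]]
    - [1, [0, 0, -0.103], [0, 0, 0]]

```text
t: 8.38
eef_pos: [475.0, -70.5, 120.1]
tool_rot: [[-0.708, 0.707, 0.003], [0.707, 0.708, -0.001], [-0.003, 0.002, -1.0]]
force: [-0.2, -0.5, -0.8]
gripper_width: 85.6
grasp_force: 0.0
```

```bash
python3 - <<'E'
from w import *
c=disc("large",30,"w4")
go((645.8,-130.8,120),2.356)
E
```

```text
large px [341. 342.] [ 615.8 -113.4] [19.2 28.5]
large px [257. 187.] [473.  -69.1] [53.1 55.8]
large px [ 33. 173.] [ 354.1 -174.5] [53.9 66.8]
t 8.43 pos [473.8 -70.3 118.6] F [-0.5  0.6  0.1] w 85.5 gf 0.0 j [-0.2  -0.01  2.13  0.    1.02 -0.99]
shift [-0.1645  0.0787 -0.0013] rot [0.    0.    0.001]
```

>>> drive_tool:
  commands:
    - [1, [-0.05, 0.024, 0], [0, 0, 0]]
    - [1, [-0.1, 0.048, 0], [0, 0, 0]]
    - [1, [-0.145, 0.069, 0], [0, 0, 0]]
    - [1, [-0.1645, 0.0785, 0], [0, 0, 0]]
    - [1, [-0.1645, 0.0785, 0], [0, 0, 0]]
    - [1, [-0.1645, 0.0785, 0], [0, 0, 0]]

```text
t: 9.18
eef_pos: [643.8, -130.4, 116.6]
tool_rot: [[-0.708, 0.707, -0.004], [0.707, 0.708, 0.001], [0.004, -0.002, -1.0]]
force: [-0.4, -0.3, 0.4]
gripper_width: 85.5
grasp_force: 0.0
```

```bash
python3 - <<'E'
from w import *
c=disc("small",16,"w5")
go((645.8,-130.8,2.5),2.356)
E
```

```text
small px [492. 258.] [815.6 -43. ] [49.3 74.9]
small px [260. 187.] [ 644.2 -129.6] [37.3 40.4]
t 9.22 pos [ 643.8 -130.4  117.1] F [ 0.7 -1.5  0.1] w 85.2 gf 0.0 j [-0.24  0.32  1.75  0.    1.07 -1.02]
shift [-0.002   0.0013  0.1146] rot [-0.002 -0.003  0.001]
```

>>> drive_tool:
  commands:
    - [1, [0.0, 0.001, 0.04], [0, 0, 0]]
    - [1, [0.0, 0.001, 0.08], [0, 0, 0]]
    - [1, [0.0, 0.001, 0.1], [0, 0, 0]]
    - [1, [0.0, 0.001, 0.11], [0, 0, 0]]
    - [1, [0.0, 0.001, 0.1125], [0, 0, 0]]
    - [1, [0.0, 0.001, 0.1125], [0, 0, 0]]
    - [-1, [0.0, 0.001, 0.1125], [0, 0, 0]]
    - [-1, [0.0, 0.001, 0.1125], [0, 0, 0]]
    - [-1, [0.0, 0.001, 0.1125], [0, 0, 0]]
    - [-1, [0.0, 0.001, 0.1125], [0, 0, 0]]

```text
t: 10.48
eef_pos: [647.4, -130.5, 7.3]
tool_rot: [[-0.708, 0.707, 0.002], [0.707, 0.708, -0.0], [-0.002, 0.001, -1.0]]
force: [-0.9, 0.6, 5.4]
gripper_width: 36.6
grasp_force: 60.3
```

>>> drive_tool:
  commands:
    - [-1, [0, 0, 0], [0, 0, 0]]
    - [-1, [0, 0, 0], [0, 0, 0]]

```text
t: 10.72
eef_pos: [647.4, -130.6, 7.3]
tool_rot: [[-0.708, 0.707, 0.002], [0.707, 0.708, -0.0], [-0.002, 0.001, -1.0]]
force: [-1.1, 0.5, 5.6]
gripper_width: 36.9
grasp_force: 60.3
```

>>> drive_tool:
  commands:
    - [-0.05, [0, 0, 0], [0, 0, 0]]
    - [0.1, [0, 0, -0.001], [0, 0, 0]]
    - [0.1, [0, 0, -0.003], [0, 0, 0]]
    - [0.1, [0, 0, -0.003], [0, 0, 0]]
    - [-1, [0, 0, -0.003], [0, 0, 0]]
    - [-1, [0, 0, -0.003], [0, 0, 0]]
    - [-1, [0, 0, -0.003], [0, 0, 0]]

```text
t: 11.6
eef_pos: [646.9, -130.4, 9.7]
tool_rot: [[-0.708, 0.707, 0.001], [0.707, 0.708, -0.0], [-0.001, 0.0, -1.0]]
force: [-0.7, 1.2, 3.7]
gripper_width: 36.3
grasp_force: 59.9
```

>>> drive_tool:
  commands:
    - [-1, [0, 0, -0.01], [0, 0, 0]]
    - [-1, [0, 0, -0.03], [0, 0, 0]]
    - [-1, [0, 0, -0.06], [0, 0, 0]]
    - [-1, [0, 0, -0.08], [0, 0, 0]]
    - [-1, [0, 0, -0.09], [0, 0, 0]]
    - [-1, [0, 0, -0.09], [0, 0, 0]]
    - [-1, [0, 0, -0.09], [0, 0, 0]]

```text
t: 12.48
eef_pos: [645.6, -130.1, 98.0]
tool_rot: [[-0.708, 0.707, -0.002], [0.707, 0.708, 0.0], [0.002, -0.001, -1.0]]
force: [0.4, 0.2, 0.1]
gripper_width: 36.6
grasp_force: 60.0
```

```bash
python3 - <<'E'
from w import *
c=disc("small",97+7,"w6")
go((474,-70.3,90),2.356)
E
```

```text
small px [497. 276.] [729.1 -63.1] [22.1 49.2]
small px [258. 244.] [ 643.5 -127.9] [37.1 42.4]
t 12.53 pos [ 645.4 -130.1   97.6] F [ 0.5 -1.2 -0.6] w 36.3 gf 60.0 j [-0.24  0.34  1.76 -0.    1.04 -1.02]
shift [ 0.1635 -0.0789  0.0081] rot [-0.001 -0.002  0.001]
```

View pics/w6.png

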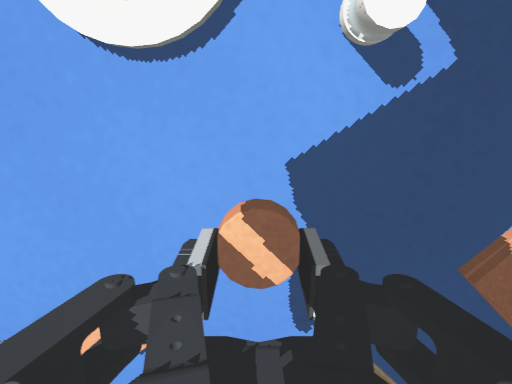

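The small disc is held level between the pads, at px (258,244). Carrying it over the large disc.

>>> drive_tool:
  commands:
    - [-1, [0.045, -0.022, -0.01], [0, 0, 0]]
    - [-1, [0.09, -0.044, -0.01], [0, 0, 0]]
    - [-1, [0.135, -0.066, -0.005], [0, 0, 0]]
    - [-1, [0.158, -0.0765, 0.005], [0, 0, 0]]
    - [-1, [0.1635, -0.079, 0.02], [0, 0, 0]]
    - [-1, [0.1635, -0.079, 0.038], [0, 0, 0]]
    - [-1, [0.1635, -0.079, 0.038], [0, 0, 0]]
    - [-1, [0.1635, -0.079, 0.038], [0, 0, 0]]

```text
t: 13.52
eef_pos: [475.7, -70.9, 61.0]
tool_rot: [[-0.707, 0.707, 0.0], [0.707, 0.707, -0.0], [-0.0, -0.0, -1.0]]
force: [0.3, 0.4, 0.3]
gripper_width: 36.7
grasp_force: 60.0
```

```bash
python3 - <<'E'
from w import *
go((474,-70.3,39),2.356)
c=disc("small",60+7,"w7")
E
```

```text
t 13.53 pos [475.7 -70.9  61. ] F [0.3 0.4 0.3] w 36.7 gf 60.0 j [-0.2   0.07  2.17 -0.    0.9  -0.99]
shift [ 0.0017 -0.0008  0.022 ] rot [-0.     0.     0.001]
small px [258. 225.] [467.6 -63.1] [41.1 59.1]
small px [ 10. 199.] [ 385.5 -128.9] [14.8 29.6]
```

>>> drive_tool:
  commands:
    - [-1, [0.0015, -0.0008, 0.01], [0, 0, 0]]
    - [-1, [0.0015, -0.0008, 0.017], [0, 0, 0]]
    - [-1, [0.0015, -0.0008, 0.02], [0, 0, 0]]
    - [-1, [0.0015, -0.0008, 0.0215], [0, 0, 0]]
    - [-1, [0.0015, -0.0008, 0.022], [0, 0, 0]]
    - [-1, [0.0015, -0.0008, 0.022], [0, 0, 0]]

```text
t: 14.32
eef_pos: [472.9, -70.1, 39.6]
tool_rot: [[-0.708, 0.707, -0.001], [0.707, 0.708, 0.0], [0.001, -0.001, -1.0]]
force: [-3.2, -0.1, 4.3]
gripper_width: 36.5
grasp_force: 60.6
```

>>> drive_tool:
  commands:
    - [-1, [0, 0, 0], [0, 0, 0]]
    - [-1, [0, 0, 0.0005], [0, 0, 0]]
    - [-1, [0, 0, 0.0005], [0, 0, 0]]

```text
t: 14.7
eef_pos: [472.9, -70.1, 39.5]
tool_rot: [[-0.708, 0.707, -0.001], [0.707, 0.708, 0.0], [0.001, -0.001, -1.0]]
force: [-4.8, 1.1, 9.3]
gripper_width: 36.5
grasp_force: 61.0
```

>>> drive_tool:
  commands:
    - [0, [0, 0, 0], [0, 0, 0]]
    - [0.4, [0, 0, 0], [0, 0, 0]]
    - [0.7, [0, 0, -0.001], [0, 0, 0]]
    - [1, [0, 0, -0.005], [0, 0, 0]]
    - [1, [0, 0, -0.025], [0, 0, 0]]
    - [1, [0, 0, -0.06], [0, 0, 0]]
    - [1, [0, 0, -0.1], [0, 0, 0]]
    - [1, [0, 0, -0.12], [0, 0, 0]]
    - [1, [0, 0, -0.12], [0, 0, 0]]
    - [1, [0, 0, -0.12], [0, 0, 0]]

```text
t: 15.95
eef_pos: [472.7, -70.0, 157.6]
tool_rot: [[-0.708, 0.707, -0.001], [0.707, 0.708, 0.0], [0.001, -0.001, -1.0]]
force: [-0.5, 0.1, -0.6]
gripper_width: 85.1
grasp_force: 0.0
```

```bash
python3 - <<'E'
from w import *
c=disc("stack",30,"w8")
cv2.imwrite("pics/w8c.png",cv2.resize(c["color"][80:260,150:370,::-1],None,fx=3,fy=3,interpolation=cv2.INTER_CUBIC))
for p in [(471.5,-68.3,14),(471.5,-68.3,30),(471.5,-68.3,46)]:print(proj(c,p))
go((513.9,271,230),2.356)
E
```

```text
stack px [ 15. 263.] [ 374.5 -280.2] [32.  66.4]
stack px [259. 178.] [473.1 -69.2] [53.  55.3]
stack px [ 58. 165.] [ 349.1 -178.9] [63.2 65.9]
[258.72749837 172.31726648]
[258.74292773 176.60429968]
[258.76017644 181.3968369 ]
t 16.0 pos [472.3 -70.  157.1] F [-0.4  0.1 -0.1] w 85.4 gf 0.0 j [-0.2  -0.05  2.09 -0.    1.1  -0.99]
shift [ 0.2117  0.2705 -0.0728] rot [-0.001 -0.002  0.001]
```

View pics/w8c.png

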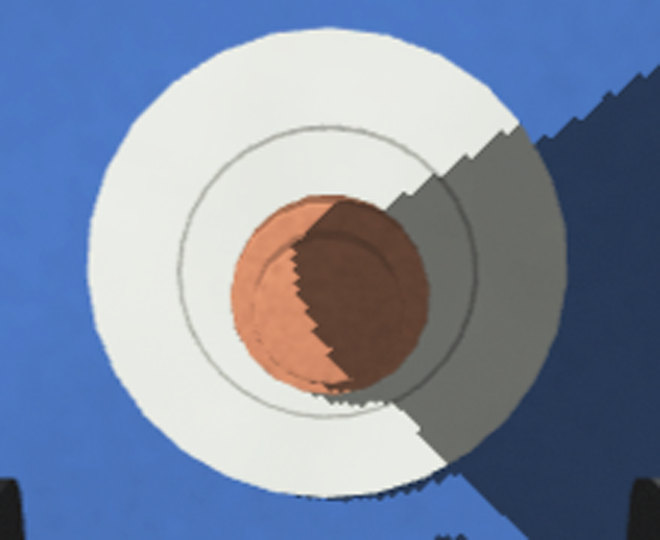

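Both discs are stacked close to the middle of the ring, which is centred near crop (328,272). I'll fit the silhouettes numerically.

```bash
python3 - <<'E'
from w import *
from rig import imaging
from scipy.optimize import least_squares
a=np.linspace(0,2*np.pi,121)
def sil(c,x,y,cy):
    P=np.array([proj(c,(x+r*np.cos(t),y+r*np.sin(t),z)) for r,zs in cy for z in zs for t in a],np.float32)
    return cv2.convexHull(P)
def fit(c,mask,cy,x0,lab):
    n,l,st,ce=cv2.connectedComponentsWithStats(mask.astype(np.uint8))
    u=proj(c,(x0[0],x0[1],30)).astype(int);i=l[u[1],u[0]]
    mk=(l==i).astype(np.uint8);cn=cv2.convexHull(cv2.findContours(mk,cv2.RETR_EXTERNAL,cv2.CHAIN_APPROX_NONE)[0][0]).reshape(-1,2)
    f=lambda q:[cv2.pointPolygonTest(sil(c,*q,cy),(float(p[0]),float(p[1])),True) for p in cn]
    r=least_squares(f,x0,loss="soft_l1",diff_step=1e-3);print(lab,r.x.round(1),"res",np.abs(r.fun).mean().round(2))
for n in("wrist","top","scene"):
    c=imaging.read_camera(n);h=cv2.cvtColor(c["color"],cv2.COLOR_RGB2HSV)
    o=((h[...,0]<15)|(h[...,0]>172))&(h[...,1]>100)&(h[...,2]>40)
    b=(h[...,0]>95)&(h[...,0]<130)&(h[...,1]>110)
    fit(c,o,[(28,(14,30)),(20,(46,))],(471.5,-68.3),n+" stack")
    fit(c,~b,[(70,(0,14)),(20,(46,))],(471.5,-68.3),n+" plate")
    if n=="scene":cv2.imwrite("pics/s8.png",cv2.resize(c["color"][185:260,205:290,::-1],None,fx=7,fy=7,interpolation=cv2.INTER_CUBIC))
E
```

```text
wrist stack [473.9 -70.4] res 1.29
wrist plate [471.3 -68.2] res 0.14
top stack [485.2 -48.3] res 310.7
top plate [ 512.8 -103.2] res 76.65
scene stack [471.6 -66. ] res 1.45
scene plate [468.9 -69. ] res 0.4
```

View pics/s8.png

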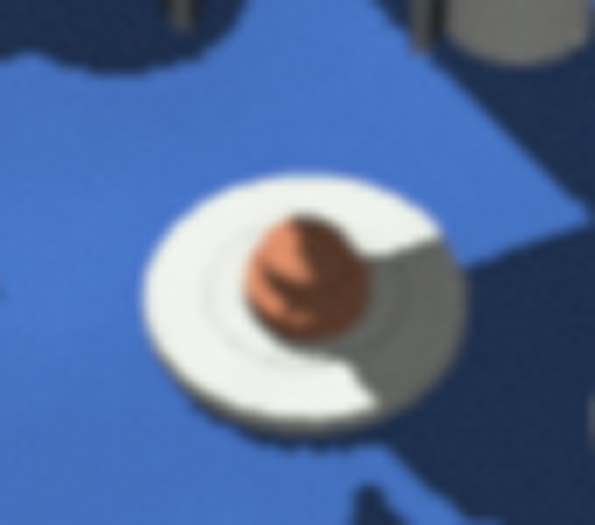

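The stack is about 3 mm from the plate's middle, well inside the ring, and lies flat. Moving on to the lid, passing high over the setting arm's ball.

```bash
python3 -c "
from h import *
go((513.9,271,280),1.886)"
```

```text
t 16.15 pos [472.4 -70.  157.2] F [-0.6  0.8 -0. ] w 85.5 gf 0.0 j [-0.2  -0.05  2.09  0.    1.1  -0.99]
shift [ 0.2119  0.2704 -0.1228] rot [-0.002 -0.002  0.471]
```

>>> drive_tool:
  commands:
    - [1, [0, 0, -0.06], [0, 0, 0]]
    - [1, [0.01, 0.013, -0.115], [0, 0, 0.03]]
    - [1, [0.04, 0.05, -0.123], [0, 0, 0.1]]
    - [1, [0.075, 0.096, -0.123], [0, 0, 0.18]]
    - [1, [0.11, 0.14, -0.123], [0, 0, 0.27]]
    - [1, [0.145, 0.186, -0.123], [0, 0, 0.35]]
    - [1, [0.18, 0.23, -0.123], [0, 0, 0.42]]
    - [1, [0.205, 0.26, -0.123], [0, 0, 0.471]]
    - [1, [0.212, 0.27, -0.12], [0, 0, 0.471]]
    - [1, [0.212, 0.27, -0.11], [0, 0, 0.471]]

```text
t: 17.4
eef_pos: [514.3, 270.9, 267.9]
tool_rot: [[-0.311, 0.95, -0.0], [0.95, 0.311, -0.001], [-0.001, -0.0, -1.0]]
force: [-0.0, -0.8, -0.5]
gripper_width: 85.5
grasp_force: 0.0
```

```bash
python3 - <<'E'
from w import *
from rig import imaging
go((513.9,271,200),1.886)
c=imaging.read_camera("wrist");im=c["color"][:,:,::-1].copy()
for p in [(-70,55,153),(-70,-55,153),(-70,0,153)]:
    q=(580.5,292.7,.315);a,b=np.cos(q[2]),np.sin(q[2]);w=(q[0]+a*p[0]-b*p[1],q[1]+b*p[0]+a*p[1],p[2]);u=proj(c,w);print(u)
    cv2.circle(im,tuple(int(round(v)) for v in u),2,(0,0,255),-1)
cv2.imwrite("pics/w9.png",im)
E
```

```text
t 17.4 pos [514.3 270.9 267.9] F [-0.  -0.8 -0.5] w 85.5 gf 0.0 j [ 0.44  0.07  1.76 -0.    1.31  0.13]
shift [ 0.0003 -0.0003  0.0679] rot [-0.     0.001  0.002]
[257.68194369 111.31363406]
[257.52480865 245.99765883]
[257.59902575 182.38448748]
```

View pics/w9.png

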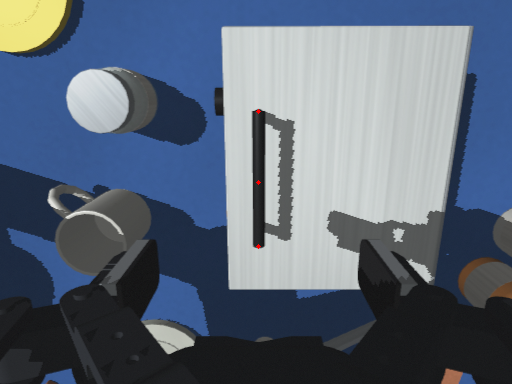

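The predicted handle points land on the bar, from px (258,111) to (258,246). Descending and gripping.

>>> drive_tool:
  commands:
    - [0.3, [0, 0, 0.04], [0, 0, 0]]
    - [0.3, [0, 0, 0.08], [0, 0, 0]]
    - [0.3, [0, 0, 0.11], [0, 0, 0]]
    - [0.3, [0, 0, 0.125], [0, 0, 0]]
    - [0.3, [0, 0, 0.13], [0, 0, 0]]
    - [0.3, [0, 0, 0.13], [0, 0, 0]]
    - [-1, [0, 0, 0.13], [0, 0, 0]]
    - [-1, [0, 0, 0.13], [0, 0, 0]]
    - [-1, [0, 0, 0.13], [0, 0, 0]]
    - [-1, [0, 0, 0.13], [0, 0, 0]]

```text
t: 18.7
eef_pos: [514.4, 271.0, 139.4]
tool_rot: [[-0.31, 0.951, 0.001], [0.951, 0.31, 0.0], [0.0, 0.001, -1.0]]
force: [-1.6, -1.4, 3.5]
gripper_width: 8.0
grasp_force: 58.6
```

>>> drive_tool:
  commands:
    - [-1, [0, 0, 0], [0, 0, 0]]
    - [-1, [0, 0, 0], [0, 0, 0]]
    - [-1, [0, 0, 0], [0, 0, 0]]
    - [-1, [0, 0, 0], [0, 0, 0]]

```text
t: 19.2
eef_pos: [514.4, 270.9, 139.3]
tool_rot: [[-0.31, 0.951, 0.001], [0.951, 0.31, 0.0], [0.0, 0.001, -1.0]]
force: [-2.0, -0.4, 5.8]
gripper_width: 7.4
grasp_force: 58.8
```

>>> drive_tool:
  commands:
    - [-1, [0, 0.001, -0.0051], [0.03, 0, 0]]
    - [-1, [0, 0.0021, -0.0101], [0.06, 0, 0]]
    - [-1, [0, 0.0033, -0.0152], [0.09, 0, 0]]
    - [-1, [0, 0.0047, -0.0201], [0.12, 0, 0]]
    - [-1, [0, 0.0063, -0.0251], [0.15, 0, 0]]
    - [-1, [0, 0.008, -0.03], [0.18, 0, 0]]
    - [-1, [0, 0.0098, -0.0348], [0.21, 0, 0]]
    - [-1, [0, 0.0118, -0.0396], [0.24, 0, 0]]
    - [-1, [0, 0.014, -0.0443], [0.27, 0, 0]]
    - [-1, [0, 0.0163, -0.0489], [0.3, 0, 0]]

```text
t: 20.45
eef_pos: [528.0, 275.4, 185.5]
tool_rot: [[-0.31, 0.907, -0.286], [0.951, 0.296, -0.093], [0.0, -0.301, -0.954]]
force: [-3.4, 0.1, -3.6]
gripper_width: 7.7
grasp_force: 58.7
```

>>> drive_tool:
  commands:
    - [-1, [0, 0, 0], [0, 0, 0]]
    - [-1, [0, 0, 0], [0, 0, 0]]

```text
t: 20.7
eef_pos: [528.3, 275.5, 185.9]
tool_rot: [[-0.31, 0.907, -0.284], [0.951, 0.296, -0.092], [0.0, -0.299, -0.954]]
force: [-4.2, -0.4, -3.8]
gripper_width: 7.3
grasp_force: 58.9
```

>>> drive_tool:
  commands:
    - [-1, [0, 0.0009, -0.0051], [0.03, 0, 0]]
    - [-1, [0, 0.0019, -0.0102], [0.06, 0, 0]]
    - [-1, [0, 0.003, -0.0152], [0.09, 0, 0]]
    - [-1, [0, 0.0044, -0.0202], [0.12, 0, 0]]
    - [-1, [0, 0.0058, -0.0252], [0.15, 0, 0]]
    - [-1, [0, 0.0074, -0.0301], [0.18, 0, 0]]
    - [-1, [0, 0.0092, -0.035], [0.21, 0, 0]]
    - [-1, [0, 0.0092, -0.035], [0.21, 0, 0]]
    - [-1, [0, 0.0092, -0.035], [0.21, 0, 0]]

```text
t: 21.82
eef_pos: [547.1, 281.7, 217.4]
tool_rot: [[-0.31, 0.829, -0.465], [0.951, 0.27, -0.151], [0.0, -0.489, -0.872]]
force: [-5.6, 0.2, -3.3]
gripper_width: 7.7
grasp_force: 59.2
```

```bash
python3 - <<'E'
from w import *
from rig import imaging
d={}
ims=[]
for n,(y0,y1,x0,x1) in (("scene",(120,240,300,415)),("top",(95,215,90,205))):
    c=imaging.read_camera(n);d[n]=c;ims.append(cv2.resize(c["color"][y0:y1,x0:x1,::-1],None,fx=3.4,fy=4.8,interpolation=cv2.INTER_CUBIC))
pickle.dump(d,open("cams2.pkl","wb"));cv2.imwrite("pics/l1.png",np.hstack(ims))
go((0,0,0),0)
E
```

```text
t 21.93 pos [547.1 281.7 217.4] F [-5.1  1.6 -3.5] w 7.8 gf 59.2 j [0.41 0.5  1.39 0.05 1.76 0.09]
shift [-0.0983 -0.4235  0.4867] rot [-0.349  0.48   1.839]
```

View pics/l1.png

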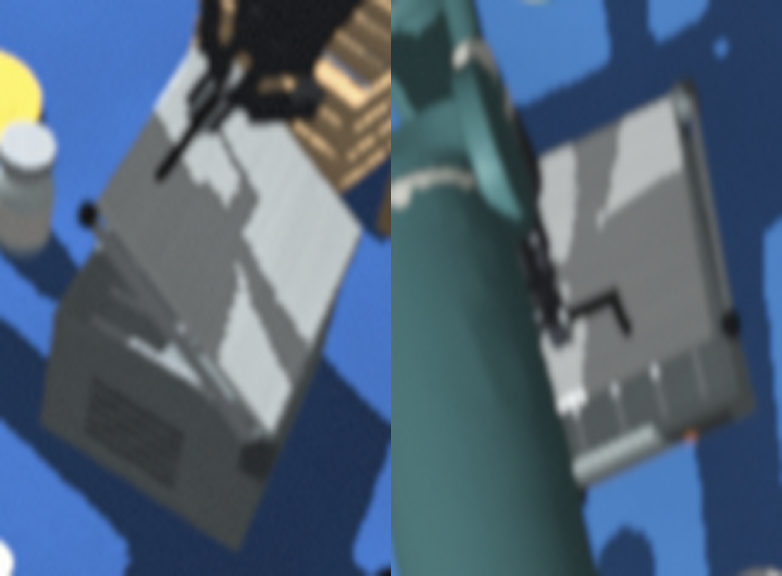

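The left half (scene) shows the lid's near corner at about (98,205) beside the ball at (88,214), so the lid is close to its setting. I've now viewed 12 pictures, which is over the limit of 10. I won't view any more and will finish with numbers only.

```bash
python3 - <<'E'
from h import *
d=pickle.load(open("cams.pkl","rb"));e=pickle.load(open("cams2.pkl","rb"))
q=(580.5,292.7,.315)
def W(p):
    c,s=np.cos(q[2]),np.sin(q[2]);return np.array([q[0]+c*p[0]-s*p[1],q[1]+s*p[0]+c*p[1],p[2]])
def L(a,r,y,o):return W((100-r*np.cos(a)+o*np.sin(a),y,110+r*np.sin(a)+o*np.cos(a)))
def dark(c,u,w=7):  # centroid of darkest blob near u
    g=c["color"].astype(float).max(2);x0,y0=int(u[0])-w,int(u[1])-w
    p=g[y0:y0+2*w+1,x0:x0+2*w+1];k=np.clip(60-p,0,None);yy,xx=np.mgrid[y0:y0+2*w+1,x0:x0+2*w+1]
    return np.array([(k*xx).sum(),(k*yy).sum()])/k.sum()
bt=dark(d["top"],(189.4,161.8),4);bs=dark(d["scene"],(325.1,164.2),4);bs2=dark(e["scene"],(325.6,164.3),4)
print("ball",bt,bs,bs2,"scene pred a=.50,.52,.54 o=0:",[proj(d["scene"],L(a,200,-137,0)).round(1).tolist() for a in(.5,.52,.54)])
p,g=tri(d["top"],bt,d["scene"],bs);r=p-W((100,-137,110));x=-(r[0]*np.cos(q[2])+r[1]*np.sin(q[2]));print("tri",p,g,"angle",np.arctan2(r[2],x),"rad",np.hypot(x,r[2]))
print("lid corner top a=.50",proj(e["scene"],L(.5,200,-120,8)),"obs ~(328.8,162.7)")
# strip centreline before lift: profile across line, two hypotheses
c=d["scene"];G=cv2.resize(c["color"],None,fx=1,fy=1).astype(np.float32)
for o,a in((0,.536),(4,.516)):
    A=proj(c,L(a,200,-137,o));B=proj(c,L(a,20,-137,o));t=(B-A)/np.linalg.norm(B-A);n=np.array([t[1],-t[0]])
    print("o",o,A.round(1),B.round(1))
    for s in(60,85,110,135,160):
        u=proj(c,L(a,s,-137,o));pr=[]
        for k in np.arange(-4,4.1,.5):
            v=u+k*n;pr.append(int(cv2.getRectSubPix(G,(1,1),(float(v[0]),float(v[1]))).mean()))
        print(s,pr)
E
```

```text
ball [190.44186047 161.80232558] [325.55319149 164.64361702] [325.68093385 164.38132296] scene pred a=.50,.52,.54 o=0: [[324.5, 165.5], [325.3, 164.8], [326.1, 164.1]]
tri [554.75604436 138.60189475 211.58738887] 0.05292789087938666 angle 0.5329391230819558 rad 199.94878397144183
lid corner top a=.50 [328.74111931 161.09673333] obs ~(328.8,162.7)
o 0 [325.9 164.3] [370.5 210. ]
60 [87, 102, 118, 136, 149, 149, 139, 126, 113, 108, 118, 141, 170, 198, 219, 232, 238]
85 [237, 239, 238, 234, 224, 200, 170, 140, 125, 120, 134, 161, 190, 212, 226, 236, 238]
110 [240, 238, 235, 224, 203, 175, 145, 121, 110, 121, 140, 166, 185, 200, 211, 203, 195]
135 [102, 102, 100, 98, 96, 93, 94, 97, 106, 117, 127, 132, 129, 124, 116, 109, 104]
160 [102, 101, 99, 96, 93, 91, 91, 98, 107, 116, 122, 125, 122, 114, 107, 103, 102]
o 4 [325.9 164.2] [371.3 209.5]
60 [106, 123, 138, 145, 142, 129, 117, 107, 112, 128, 155, 184, 211, 227, 235, 239, 240]
85 [239, 237, 232, 220, 193, 162, 136, 123, 121, 140, 168, 196, 216, 229, 237, 239, 240]
110 [238, 235, 225, 205, 176, 145, 121, 111, 120, 140, 166, 185, 201, 211, 204, 195, 190]
135 [102, 101, 99, 96, 94, 93, 96, 103, 114, 124, 131, 130, 126, 118, 111, 106, 103]
160 [102, 100, 98, 95, 92, 91, 93, 101, 111, 119, 124, 125, 118, 111, 105, 102, 102]
```

```bash
cat > lid.py <<'E'
from h import *
q=(580.5,292.7,.315)
def W(p):
    c,s=np.cos(q[2]),np.sin(q[2]);return np.array([q[0]+c*p[0]-s*p[1],q[1]+s*p[0]+c*p[1],p[2]])
def L(a,r,y,o):return W((100-r*np.cos(a)+o*np.sin(a),y,110+r*np.sin(a)+o*np.cos(a)))
def edge(c,a,ys):
    im=c["color"].astype(np.float32);sat=np.ascontiguousarray(im[...,2]-im[...,0]);out=[]
    for y in ys:
        u=proj(c,L(a,200,y,8));v=proj(c,L(a+.01,200,y,8))-u;A=proj(c,L(a,200,y+10,8))-u
        n=np.array([-A[1],A[0]]);n/=np.linalg.norm(n);n*=np.sign(n@v);rate=n@v/.01
        ks=np.arange(-7,7.1,.25);pr=np.array([cv2.getRectSubPix(sat,(1,1),(float(u[0]+k*n[0]),float(u[1]+k*n[1])))[0,0] for k in ks])
        g=np.clip(np.gradient(pr),0,None);i=g.argmax();w=slice(max(i-8,0),i+9);k=(g[w]*ks[w]).sum()/g[w].sum()
        out.append((y,round(float(k),2),round(float(k/rate),3),round(float(g.max()),1)))
    return out
E
python3 - <<'E'
from lid import *
d=pickle.load(open("cams.pkl","rb"));e=pickle.load(open("cams2.pkl","rb"))
print("a0",edge(d["scene"],0.,(-110,-95,-80,90,100,110)))
print("a.5",edge(e["scene"],.5,(-115,-105,-95,-80,-65,-50,-35,-20)))
E
```

```text
a0 [(-110, 0.48, 0.02, 4.1), (-95, 0.58, 0.024, 4.3), (-80, 0.22, 0.009, 6.1), (90, 0.77, 0.036, 11.9), (100, 0.83, 0.039, 11.5), (110, 0.76, 0.036, 13.0)]
a.5 [(-115, 3.22, 0.421, 0.3), (-105, -4.71, -0.618, 0.3), (-95, 2.79, 0.369, 0.3), (-80, -5.31, -0.707, 0.4), (-65, -5.05, -0.679, 0.6), (-50, -5.13, -0.696, 0.3), (-35, 5.33, 0.729, 0.4), (-20, -5.5, -0.758, 0.4)]
```

```bash
python3 - <<'E'
from lid import *
e=pickle.load(open("cams2.pkl","rb"));c=e["scene"];G=c["color"].astype(np.float32)
a=.4985
for s in(90,110,130,150,170,185,195):
    u=proj(c,L(a,s,-120,8));A=proj(c,L(a,s-10,-120,8))-u;n=np.array([-A[1],A[0]])/np.linalg.norm(A)
    f=lambda p:round(float((proj(c,p)-u)@n),2)
    r=lambda o,b:round(float((proj(c,L(b,s,-137,o))-u)@n),2)
    print("s",s,"u",u.round(1),"bot",f(L(a,s,-120,0)),"strip o0",r(0,.533),"o4",r(4,.513),"rate",round((r(0,.633)-r(0,.533))/.1,1),"lidrate",round((f(L(a+.1,s,-120,8)))/.1,1))
    print([int(cv2.getRectSubPix(G,(1,1),(float(u[0]+k*n[0]),float(u[1]+k*n[1]))).mean()) for k in np.arange(-5,9.1,.5)])
E
```

```text
s 90 u [356.6 188.1] bot 2.15 strip o0 5.36 o4 4.77 rate -24.2 lidrate -24.4
[110, 110, 108, 108, 108, 108, 108, 108, 108, 109, 109, 109, 109, 108, 106, 103, 100, 96, 93, 94, 96, 105, 119, 135, 150, 162, 173, 179, 183]
s 110 u [351.5 183.2] bot 2.15 strip o0 5.17 o4 4.69 rate -29.7 lidrate -29.9
[109, 109, 109, 109, 109, 109, 108, 108, 109, 109, 109, 107, 102, 96, 91, 88, 89, 90, 91, 91, 91, 90, 88, 84, 79, 75, 71, 70, 70]
s 130 u [346.4 178.3] bot 2.15 strip o0 4.98 o4 4.6 rate -35.1 lidrate -35.4
[109, 109, 109, 109, 109, 109, 109, 109, 110, 110, 109, 106, 102, 96, 91, 90, 90, 91, 92, 92, 92, 91, 91, 90, 89, 87, 84, 80, 76]
s 150 u [341.3 173.4] bot 2.15 strip o0 4.79 o4 4.52 rate -40.6 lidrate -40.8
[109, 109, 109, 109, 109, 109, 108, 109, 110, 110, 109, 108, 105, 101, 98, 95, 92, 91, 91, 91, 91, 89, 87, 83, 79, 75, 73, 75, 78]
s 170 u [336.3 168.5] bot 2.15 strip o0 4.6 o4 4.44 rate -46.1 lidrate -46.3
[110, 109, 109, 109, 110, 110, 110, 110, 110, 110, 110, 108, 103, 98, 92, 90, 88, 88, 89, 90, 89, 87, 85, 80, 75, 71, 68, 66, 65]
s 185 u [332.5 164.8] bot 2.15 strip o0 4.46 o4 4.38 rate -50.3 lidrate -50.5
[107, 108, 108, 108, 108, 109, 108, 108, 110, 110, 111, 111, 112, 112, 112, 109, 106, 101, 96, 93, 94, 99, 107, 117, 124, 127, 126, 126, 123]
s 195 u [329.9 162.4] bot 2.15 strip o0 4.37 o4 4.34 rate -53.1 lidrate -53.2
[108, 108, 108, 107, 107, 107, 107, 108, 109, 110, 109, 104, 98, 91, 79, 69, 62, 53, 46, 44, 44, 51, 64, 80, 97, 114, 127, 133, 137]
```

>>> drive_tool:
  commands:
    - [-1, [0, 0.0003, -0.002], [0.012, 0, 0]]
    - [-1, [0, 0.0006, -0.004], [0.024, 0, 0]]
    - [-1, [0, 0.0006, -0.004], [0.024, 0, 0]]
    - [-1, [0, 0.0006, -0.004], [0.024, 0, 0]]
    - [-1, [0, 0.0006, -0.004], [0.024, 0, 0]]
    - [-1, [0, 0.0006, -0.004], [0.024, 0, 0]]
    - [-1, [0, 0.0006, -0.004], [0.024, 0, 0]]
    - [-1, [0, 0.0006, -0.004], [0.024, 0, 0]]

```text
t: 22.92
eef_pos: [550.2, 282.7, 221.3]
tool_rot: [[-0.31, 0.818, -0.484], [0.951, 0.267, -0.157], [0.0, -0.509, -0.861]]
force: [-5.1, 1.8, -4.1]
gripper_width: 7.8
grasp_force: 59.2
```

```bash
python3 - <<'E'
from lid import *
from rig import ctrl,imaging
c=imaging.read_camera("scene");G=c["color"].astype(float).max(2)
s=ctrl.state();b=s["eef_pos"]-13.7*s["tool_rot"][:,2]-np.array([675.6,323.7,110]);x=-(b[0]*.951+b[1]*.31)
print(s["t"],s["eef_pos"].round(1),"lid",np.arctan2(b[2],x)-.2478,"r",np.hypot(x,b[2]),"F",s["force"].round(1),"qv",np.abs(s["qvel"]).max().round(4),s["gripper_width"])
p=G[160:170,321:331];k=np.clip(60-p,0,None);yy,xx=np.mgrid[160:170,321:331];print("ball",(k*xx).sum()/k.sum(),(k*yy).sum()/k.sum())
G3=c["color"].astype(np.float32);a=.522
for st in(100,120,140,160,180):
    u=proj(c,L(a,st,-120,8));A=proj(c,L(a,st-10,-120,8))-u;n=np.array([-A[1],A[0]])/np.linalg.norm(A)
    print(st,[int(cv2.getRectSubPix(G3,(1,1),(float(u[0]+k*n[0]),float(u[1]+k*n[1]))).mean()) for k in np.arange(-2,9.1,.5)])
h=cv2.cvtColor(c["color"],cv2.COLOR_RGB2HSV);o=((h[...,0]<15)&(h[...,1]>100)&(h[...,2]>40))[200:245,225:275]
print("stack px",np.argwhere(o).mean(0)+[200,225],o.sum())
E
```

```text
22.975 [550.2 282.7 221.4] lid 0.5302385011566898 r 175.45511182083587 F [-5.1  1.3 -3.9] qv 0.0017 7.544124354105066
ball 325.5263157894737 164.44298245614036
100 [108, 109, 109, 110, 110, 111, 113, 121, 131, 137, 135, 133, 123, 109, 99, 95, 93, 93, 96, 100, 101, 105, 108]
120 [107, 108, 109, 109, 108, 105, 100, 93, 86, 81, 82, 84, 87, 90, 92, 92, 91, 89, 87, 83, 78, 75, 72]
140 [108, 109, 110, 110, 109, 107, 103, 97, 90, 85, 84, 85, 87, 89, 91, 91, 90, 89, 87, 84, 81, 82, 84]
160 [110, 111, 111, 111, 109, 106, 101, 92, 84, 79, 80, 81, 85, 88, 90, 91, 90, 89, 85, 81, 76, 73, 70]
180 [108, 109, 109, 110, 112, 113, 115, 117, 121, 122, 118, 112, 105, 99, 94, 92, 91, 90, 90, 88, 85, 84, 81]
stack px [224.6127451  248.32352941] 204
```

```bash
python3 -c "
from rig import ctrl
print(ctrl.hand_in())"
```

```text
the job is handed in; nothing more can be done
None
```

The job is handed in: the discs are stacked about 3 mm from the middle of the plate, and the arm is holding the lid at about 0.53 rad against a setting of about 0.51–0.53, both by my own measurement; I viewed 12 pictures, over the limit of 10.

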